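# Brush out the empty bead jar

## Robot

A 7-joint arm with a two-finger parallel gripper is mounted at the origin on the work surface. World frame = base frame: x ahead of the robot, y to its left, z up, the work surface at z = 0. Lengths are in m, angles in rad, forces in N, time in s.
With the tool pointing down it reaches from about 0.35 to 0.9 m from the base axis. Payload 7.2 kg.
Tool frame: the origin (TCP) lies at the very end of the fingers, on their centre line; the grasp point (between the pads) lies 19 mm behind it (tcp_to_grasp is the distance from the TCP to the grasp point, in m); z points along the fingers, y is the direction in which the jaws open and shut (so a half turn about z gives the same grasp; the last joint's range is limited). The gripper opens to 88 mm and grips with 3 to 60 N. Pads are 20 mm wide; open, the fingers measure 115 mm over their backs; the gripper's body (75 mm by 178 mm) begins 61 mm behind the grasp point.
Start: joints at [-1.21, 0.411, -0.013, 1.596, 0.006, 1.134, -0.082], TCP at [0.26, 0.568, 0.223] pointing down, gripper open.
Joint ranges: [-2.95, 2.95], [-0.29, 1.99], [-1.47, 1.44], [0.14, 2.54], [-1.03, 4.17], [0.13, 1.85], [-2.86, 2.86]. Speed limits (rad/s): [2.39, 2.39, 3.01, 3.01, 3.14, 3.14, 3.14].

## Interface

Orientations are given as a unit quaternion [x, y, z, w].
In Python, from bench import * gives the robot as it stands.
- The arm moves only by the tool servo_tool, never from a script. Its argument "increments" is a list of rows, each an object of numbers: "x", "y", "z": the shift along the world's x, y, z in mm; "rx", "ry", "rz": the turn, a rotation vector about the world's x, y, z in degrees; "jaw": the closure in counts, from 0 (fully open) to 255 (shut). In form: [{"x": .., "y": .., "z": .., "rx": .., "ry": .., "rz": .., "jaw": ..}, ...]. A call has 1 to 8 rows; each row shifts and turns the pose as measured when the row begins; what a row does not reach is not made up. A row lasts 1/10 s, in which the tool goes at most 50 mm and 8.59 degrees, less where a joint would pass 70% of its speed; a pose out of reach is approached as far as the arm can. A call is refused whole if a number of a shift passes 50 or a number of a turn 8.59, either way. A call with a gripper value outside its range is refused whole. The fingers move at their own pace and stop on an object; "force" is the grip in N (left out, the last holds). Time passes only in rows, so rows that do not move let the fingers close. It gives the time, the measured TCP pose, the force and the opening at its end, in the units of the state.
- get_obs(): the state, without advancing time (a new reading comes with each control period).
- capture(name): name is "side" or "top"; returns the picture (400x640x3 uint8, blue, green, red); there is no depth.
- camera_model(name): a dict with "fx", "fy", "cx", "cy" (pixels), "xyz" and "rotation" of the camera in the world. Camera axes: x right, y down, z forward; pixel columns grow to the right and rows downward; lengths in m; the calibration is good to about 2 mm. A picture is of the moment at which its call begins. camera_model takes no time and is no camera call.
- sign_off(): hands the job in, once; it reports no verdict.
The state is a dict: "t": time; "joint_positions": joint angles; "dq": joint speeds; "tau": joint torques, N m; "position": TCP position; "tcp_rot": TCP orientation; "ft_force": force on the tool from outside, world axes, zero at the start; "torque": the same for the moment, N m; "opening": finger opening in m.
Only numpy, scipy, OpenCV 4.12 (cv2) and the standard library are available. Lean on these libraries where they do the work, as an engineer would, in place of code of your own. Each camera call takes 0.05 s, during which the arm holds its last target. There are 200 camera calls.

## Task

Take the blue bottle brush out of the clear drawer, lay it across the wooden rest and let go, then take it again near the free end of its handle so that it can hang bristles down. Brush out the empty green-rimmed glass jar where it stands: push the orange tuft gently onto the bottom three times, rising to more than halfway up the jar between touches, without banging, tipping or shifting the jar. Then lay the brush back across the rest, let go, and leave everything else on the counter as it is.

Things in the scene. Friction and masses are not known exactly. Their poses are not given: they have to be found in the camera images.
- brush: Bottle brush, 200 mm long, 90 g, lying level in the drawer, tip roughly away from the robot. Origin halfway along its long axis (22 mm above the counter); +x to the bristle tip (x=+100 mm), handle's free end at x=-100. Handle blue, square, 24x24 mm, faces square to y and z, x=-100 to +45. Bristle head white and yellow, round, 36 mm across, x=+50 to +92; orange tuft, 28 mm across, to the tip
- brush_tip (a point): the centre of the orange tuft's end face (moves with the tuft when it is pressed in); the tuft springs back along the brush's axis by up to 6 mm at about 1 N per mm, and is rigid beyond
- brush_grip (a point): point on the brush's axis at x = -5 mm of the brush, near its centre of mass: the place to hold it from above, and the point that goes over the middle of the rest
- brush_end (a point): point on the handle's axis at x = -72 mm, 28 mm from its free end: where to hold it for brushing. With the brush on the rest this end overhangs freely. A hold tilted 45 degrees, fingers leaning towards the tip, lets the brush be turned bristles down with the tool again at 45 degrees
- drawer: clear plastic drawer, taken out and fixed on the counter: open box 250 (x) x 110 (y) x 60 mm high, walls 4 mm, white edge strip (3 mm proud outside) round the top. Origin: centre of its underside, x along its length. Its floor is 4 mm thick with a 6 mm grey strip under the brush's handle
- rest: wooden brush rest, fixed: foot 90 (x) x 72 (y) x 8 mm, two uprights 10 mm thick centred at x = -30 and +30 mm; their flat notches are 40 mm above the counter, 46 mm wide (y) between cheeks 8 mm high. The brush lies along the rest's x axis, either way round, its handle in both notches. Origin: centre of the underside
- rest_top (a point): point above the middle of the rest, 52 mm above the counter, where the axis of a brush lying in both notches passes
- jar: empty clear glass jar with a green rim, loose, about 0.45 kg: 84 mm outer and 76 mm inner diameter, 115 mm high, bottom 6 mm thick. Origin: centre of its underside, z up
- jar_floor (a point): centre of the jar's inner bottom, 6 mm above its underside
- jar_rim (a point): centre of the jar's mouth, 115 mm above its underside
- shaker: orange glitter shaker with a white cap, closed, 50 mm in diameter, 100 mm high; bystander; origin: centre of its underside
- stapler: steel stapler, 140 x 36 x 55 mm, long along its x; bystander; origin: centre of its underside
- bead_jar: closed glass jar of wooden beads with a wooden lid, 82 mm in diameter, 116 mm high; bystander; origin: centre of its underside
- holder: grey silicone brush holder, 80 mm in diameter, 85 mm high, with paint brushes standing to 185 mm; bystander; origin: centre of its underside
- tape: yellow roll of tape lying flat, 90 mm outer and 60 mm inner diameter, 25 mm high; bystander; origin: centre of its underside
Not all that is in view belongs to the job. Of the things that look like the brush, the larger one is meant.

How it is judged:
By the outcome, as a careful person would: the job done as asked, in the order asked, and still so for the second after the job is handed in, with the robot touching nothing.
It also fails if it takes over 70 s, if anything falls off the work surface, if the arm or the gripper's body presses on something with over 40 N, if the wrist force passes 120 N, or if a joint passes its speed limit or range.

## Working session

There is one attempt and no reset: what is moved stays moved. The work goes in short steps, Python scripts to look and compute and a tool call to move; the robot and the scene stay as the last step left them, time stands still between calls to the robot, and variables do not carry over. Pictures are saved under pics/ and viewed, on a budget of 10 in all, crops included, one or two more only if the job needs it, and the job is handed in when it is done.

Besides the shell and the picture viewer there is one more tool, called after "Call:" by a JSON object that holds its "op" and its "data". servo_tool: Moves the arm, as the interface text tells. Its arguments: {"type":"object","properties":{"increments":{"type":"array"},"force":{"type":"number"}},"required":["increments"]}

```bash
mkdir -p pics
python3 - <<'E'
from bench import *
import cv2,numpy as np
for n in("side","top"):
    cv2.imwrite(f"pics/{n}0.png",capture(n)); c=camera_model(n); print(n,c)
o=get_obs(); print(o)
E
```

```text
side {'fx': 388.07039410592535, 'fy': 388.07039410592535, 'cx': 312.358024061825, 'cy': 200.43419377217933, 'xyz': array([ 0.12407695, -0.75719371,  0.87840561]), 'rotation': array([ 0.87998254, -0.23360022,  0.10433078, -0.40022089])}
top {'fx': 461.9339674015623, 'fy': 461.9339674015623, 'cx': 321.449345937037, 'cy': 182.60283162143315, 'xyz': array([ 0.48377949, -0.00531888,  1.54129701]), 'rotation': array([ 0.7121294 , -0.70159839,  0.01574686, -0.01958201])}
{'t': 0.1, 'joint_positions': array([-1.21019073,  0.41180347, -0.01272326,  1.59690279,  0.00561917,
        1.13432733, -0.0822052 ]), 'dq': array([ 0.00034488, -0.00095527, -0.00046167, -0.00286591,  0.0016381 ,
       -0.00024949, -0.00083296]), 'tau': array([ 4.00693432e-03, -5.89103508e+01,  6.44662399e-01, -2.91711169e+01,
       -5.36569278e-02,  1.45054972e-02,  8.65729112e-05]), 'position': array([0.25971766, 0.56800263, 0.22192694]), 'tcp_rot': array([ 2.12745741e-01,  9.77107341e-01, -6.96226353e-04, -9.43344960e-05]), 'ft_force': array([-0.90356453, -1.0554676 ,  0.36754666]), 'torque': array([0.02063569, 0.01219931, 0.06910288]), 'opening': 0.08781153947824354}
```

View pics/top0.png

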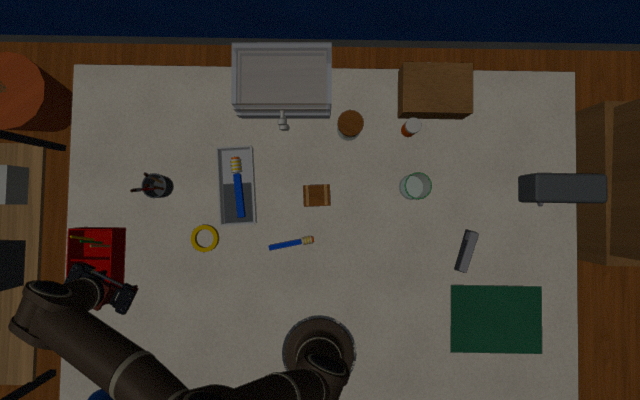

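View pics/side0.png

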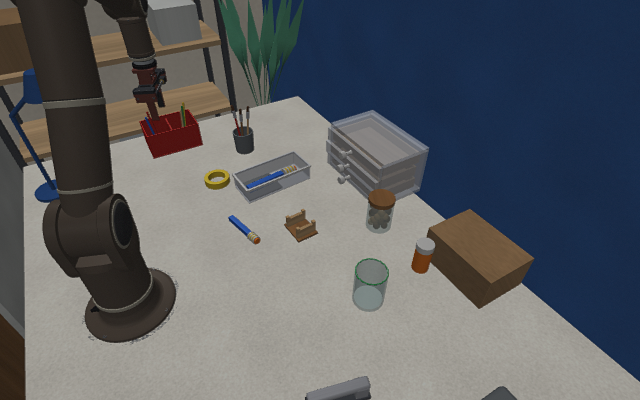

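The top view shows the brush in the drawer, running from its tip at (235,157) to its handle end at (240,217). The rest is at (316,195) with its x axis along world y, and the jar is at (416,186). The small decoy brush is at (290,243). I'll segment these and zoom in.

```bash
cat > h.py <<'E'
import numpy as np, cv2
from scipy.spatial.transform import Rotation as R
from bench import *
def ray(n,u,v,z):
    c=camera_model(n); d=R.from_quat(c["rotation"]).apply([(u-c["cx"])/c["fx"],(v-c["cy"])/c["fy"],1.]); p=np.array(c["xyz"])
    return p+d*(z-p[2])/d[2]
def proj(n,P):
    c=camera_model(n); q=R.from_quat(c["rotation"]).inv().apply(np.atleast_2d(P)-c["xyz"])
    return np.c_[c["fx"]*q[:,0]/q[:,2]+c["cx"],c["fy"]*q[:,1]/q[:,2]+c["cy"]]
def st():
    o=get_obs(); r=R.from_quat(o["tcp_rot"]); print("t",round(o["t"],2),"tcp",np.round(o["position"],4),"z",np.round(r.as_matrix()[:,2],3),"y",np.round(r.as_matrix()[:,1],3),"F",np.round(o["ft_force"],2),"M",np.round(o["torque"],2),"op",round(o["opening"],4)); return o
E
python3 - <<'E'
from h import *
t=cv2.imread("pics/top0.png"); s=cv2.imread("pics/side0.png")
def crop(im,x,y,w,h,W,H): return cv2.resize(im[y:y+h,x:x+w],(W,H),interpolation=cv2.INTER_CUBIC)
a=crop(t,210,140,60,90,400,600)
b=crop(t,296,175,40,30,400,300); c=crop(t,396,165,40,30,400,300)
cv2.imwrite("pics/m1.png",np.hstack([a,np.vstack([b,c])]))
hsv=cv2.cvtColor(t,cv2.COLOR_BGR2HSV)
m=((hsv[...,0]>100)&(hsv[...,0]<125)&(hsv[...,1]>150)&(hsv[...,2]>80)).astype(np.uint8); m[:130]=0
n,l,S,C=cv2.connectedComponentsWithStats(m)
for i in range(1,n):
    if S[i,4]>30:
        p=np.argwhere(l==i)[:,::-1].astype(np.float32); print(S[i],C[i],cv2.minAreaRect(p),"z.034",ray("top",*C[i],.034))
o=cv2.inRange(hsv,(8,90,90),(25,255,255)); o2=np.zeros_like(o);o2[150:180,225:250]=o[150:180,225:250]
p=np.argwhere(o2)[:,::-1];print("head",p.mean(0),p.min(0),p.max(0),ray("top",*p.mean(0),.03))
g=cv2.inRange(hsv,(60,60,40),(95,255,255)); g[:, :390]=0; g[:160]=0;g[215:]=0; g[:,440:]=0
p=np.argwhere(g)[:,::-1]; print("rim",p.min(0),p.max(0),cv2.minEnclosingCircle(p.astype(np.float32)))
for n,u,v,z in(("rest",316.5,195,.008),("jar",416,186,.115)): print(n,ray("top",u,v,z))
E
```

```text
[233 174  11  43 275] [238.17454545 195.13090909] ((238.13563537597656, 195.03836059570312), (42.71139144897461, 6.333429336547852), 83.9909896850586) z.034 [0.51411995 0.27473284 0.034     ]
[269 239  32  11 156] [284.31410256 244.33974359] ((284.3653564453125, 244.32691955566406), (4.706787586212158, 31.966930389404297), 78.69007110595703) z.034 [0.35664327 0.12096707 0.034     ]
head [233.84090909 162.93181818] [231 157] [237 170] [0.61975571 0.2922713  0.03      ]
rim [405 172] [431 198] ((417.625, 185.4375), 13.56778335571289)
rest [0.51895703 0.01938352 0.008     ]
jar [ 0.54886076 -0.28907454  0.115     ]
```

View pics/m1.png

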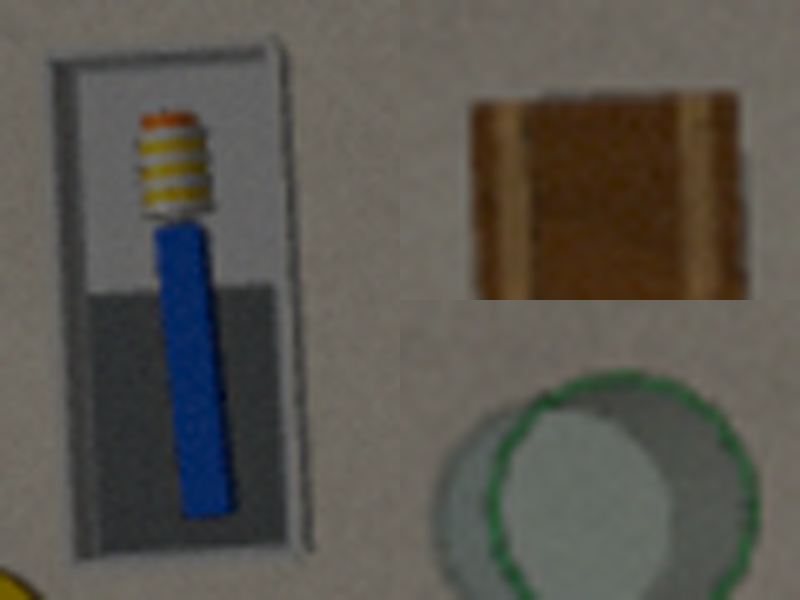

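The zoom shows the handle from about (234,174) to (241,217) and the rest foot spanning columns 303–330, with the uprights at columns 307 and 326. The jar rim is centred at about (417.6,185.4). Next I'll work out poses, and start moving.

Run:
```python
from h import *
from scipy.optimize import least_squares
t=cv2.imread("pics/top0.png"); s=cv2.imread("pics/side0.png")
# brush: silhouette fit of handle in both views (box corners hull area centroid + PCA)
def mask(im,y0,y1,x0,x1):
    h=cv2.cvtColor(im,cv2.COLOR_BGR2HSV); m=cv2.inRange(h,(100,130,60),(125,255,255)); k=np.zeros_like(m); k[y0:y1,x0:x1]=m[y0:y1,x0:x1]; return k>0
M={"top":mask(t,165,225,225,250),"side":mask(s,160,195,238,288)}
for n in M: p=np.argwhere(M[n]); print(n,len(p),p.min(0),p.max(0))
def box(cx,cy,yaw,x0,x1,w,z0,z1):
    c,si=np.cos(yaw),np.sin(yaw)
    return np.array([[cx+c*a-si*b,cy+si*a+c*b,z] for a in(x0,x1) for b in(-w,w) for z in(z0,z1)])
def ellipse(p):
    q=p.mean(0); return np.r_[q,np.cov(p.T)[[0,0,1],[0,1,1]]]
def hullmask(P,n):
    m=np.zeros((1600,2560),np.uint8); q=proj(n,P)*4+1.5
    cv2.fillConvexPoly(m,cv2.convexHull(q.astype(np.float32)).astype(np.int32),1); return np.argwhere(m)[:,::-1]/4-.375
for ns in(["top"],["top","side"]):
    tgt={n:ellipse(np.argwhere(M[n])[:,::-1]) for n in ns}
    f=lambda v:np.concatenate([(ellipse(hullmask(box(v[0],v[1],v[2],-.1,.045,.012,.010,.034),n))-tgt[n])*[1,1,.1,.1,.1] for n in ns])
    r=least_squares(f,[.54,.28,.1],diff_step=.02,x_scale=[.1,.1,.1]); v=r.x
    print(ns,"brush",v[:2],"yaw",np.degrees(v[2]),"cost",r.cost,"grip",v[:2]-.005*np.array([np.cos(v[2]),np.sin(v[2])]))
# rest foot edges
for a,b in(((303.2,185.3),(329.8,184.3)),): 
    A,B=ray("top",*a,.008),ray("top",*b,.008); print("rest edge",A,B,"dir",np.degrees(np.arctan2(*(B-A)[[1,0]])))
print("rest uprights mid",ray("top",316.45,195.4,.048)); 
h=cv2.cvtColor(t,cv2.COLOR_BGR2HSV); w=np.argwhere(cv2.inRange(h,(5,120,30),(25,255,255))[180:212,298:335])[:,::-1]+[298,180]
print("rest mask",w.min(0),w.max(0),cv2.minAreaRect(w.astype(np.float32)),ray("top",*w.mean(0),.012))
print("jar rim",ray("top",417.6,185.4,.115),"px rim scale",ray("top",417.6+13.5,185.4,.115)-ray("top",417.6-13.5,185.4,.115))
for n,q in(("shaker",(411,127)),("stapler",(467,251)),("drawer TL",(217.5,149)),("drawer BR",(256.5,222.5))): print(n,ray("top",*q,.06))
```

```text
top 306 [173 233] [217 243]
side 174 [171 246] [187 283]
['top'] brush [0.54018299 0.27923519] yaw 5.740707821959666 cost 0.3818752713438319 grip [0.53520806 0.27873506]
['top', 'side'] brush [0.54210642 0.28132986] yaw 7.505199961104969 cost 1.7902871406077758 grip [0.53714925 0.28067678]
rest edge [0.55052623 0.06408148 0.008     ] [ 0.55515988 -0.02425175  0.008     ] dir -86.99721621988415
rest uprights mid [0.51674421 0.0188806  0.048     ]
rest mask [303 184] [329 205] ((316.3369445800781, 195.0646209716797), (20.80125617980957, 26.181848526000977), 86.8201675415039) [0.5189254  0.01980047 0.012     ]
jar rim [ 0.55078797 -0.29399986  0.115     ] px rim scale [ 0.00123257 -0.08326369  0.        ]
shaker [ 0.74170383 -0.28298405  0.06      ]
stapler [ 0.34674185 -0.46311637  0.06      ]
drawer TL [0.66137634 0.34023431 0.06      ]
drawer BR [0.42694234 0.20912223 0.06      ]
```

Call:
{"op": "servo_tool", "data": {"increments": [{"x":45,"y":-20,"z":10},{"x":45,"y":-20,"z":10},{"x":45,"y":-20},{"x":40,"y":-20},{"x":20,"y":-20,"jaw":80}], "force": 15}}

```text
schema error: expected keys x, y, z, rx, ry, rz, jaw
```

Call:
{"op": "servo_tool", "data": {"increments": [{"x":35,"y":-35,"z":0,"rx":0,"ry":0,"rz":4,"jaw":80},{"x":35,"y":-35,"z":0,"rx":0,"ry":0,"rz":4,"jaw":80},{"x":35,"y":-35,"z":0,"rx":0,"ry":0,"rz":4,"jaw":80},{"x":35,"y":-35,"z":0,"rx":0,"ry":0,"rz":4,"jaw":80},{"x":35,"y":-35,"z":0,"rx":0,"ry":0,"rz":4,"jaw":80},{"x":35,"y":-35,"z":0,"rx":0,"ry":0,"rz":4,"jaw":80},{"x":30,"y":-35,"z":0,"rx":0,"ry":0,"rz":4,"jaw":80},{"x":0,"y":0,"z":0,"rx":0,"ry":0,"rz":0,"jaw":80}], "force": 15}}

```text
t: 0.9
position: [0.5004, 0.3133, 0.2182]
tcp_rot: [-0.044, 0.999, -0.004, -0.002]
ft_force: [0.8, -0.2, -0.4]
opening: 0.0602
```

Call:
{"op": "servo_tool", "data": {"increments": [{"x":36,"y":-33,"z":-30,"rx":0,"ry":0,"rz":1.5,"jaw":108},{"x":0,"y":0,"z":-45,"rx":0,"ry":0,"rz":0,"jaw":108},{"x":0,"y":0,"z":-45,"rx":0,"ry":0,"rz":0,"jaw":108},{"x":0,"y":0,"z":0,"rx":0,"ry":0,"rz":0,"jaw":108},{"x":0,"y":0,"z":0,"rx":0,"ry":0,"rz":0,"jaw":108}]}}

```text
t: 1.4
position: [0.529, 0.2878, 0.1034]
tcp_rot: [-0.054, 0.999, -0.003, -0.001]
ft_force: [0.6, -0.1, -0.5]
opening: 0.0509
```

Run:
```python
from h import *
o=st(); a,b=capture("side"),capture("top")
print(proj("side",o["position"]),proj("top",o["position"]))
cv2.imwrite("pics/c1.png",np.hstack([cv2.resize(a[130:210,225:305],(400,400),interpolation=2),cv2.resize(b[140:230,200:290],(400,400),interpolation=2)]))
```

```text
t 1.4 tcp [0.529  0.2878 0.1034] z [-0.002 -0.007 -1.   ] y [-0.108  0.994 -0.007] F [ 0.56 -0.13 -0.5 ] M [ 0.04 -0.02 -0.05] op 0.0509
[[265.50389265 158.54791745]] [[229.98784498 189.79687219]]
```

View pics/c1.png

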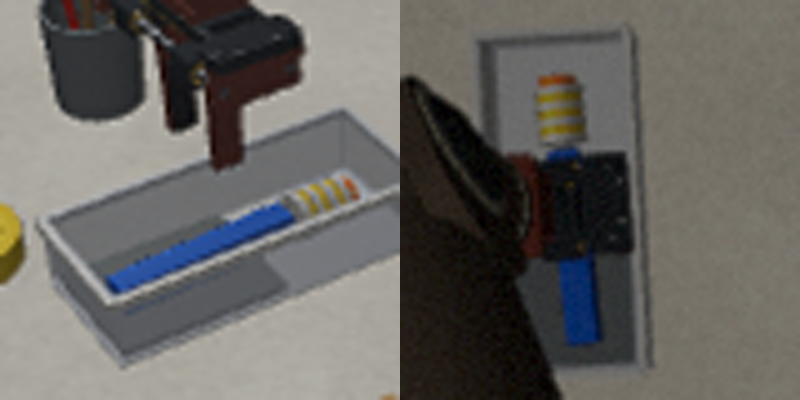

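The open fingers straddle the handle line, and the projected fingertip midpoint (265,159) matches the picture. I'll correct by +7/-8 mm and descend.

Call:
{"op": "servo_tool", "data": {"increments": [{"x":8,"y":-9,"z":0,"rx":0,"ry":0,"rz":0,"jaw":108},{"x":0,"y":0,"z":-25,"rx":0,"ry":0,"rz":0,"jaw":108},{"x":0,"y":0,"z":-25,"rx":0,"ry":0,"rz":0,"jaw":108},{"x":0,"y":0,"z":-15,"rx":0,"ry":0,"rz":0,"jaw":108},{"x":0,"y":0,"z":-8,"rx":0,"ry":0,"rz":0,"jaw":108},{"x":0,"y":0,"z":0,"rx":0,"ry":0,"rz":0,"jaw":108}]}}

```text
t: 2.1
position: [0.5455, 0.2811, 0.0405]
tcp_rot: [-0.055, 0.998, 0.001, 0.008]
ft_force: [-0.0, -0.4, -0.6]
opening: 0.0502
```

Call:
{"op": "servo_tool", "data": {"increments": [{"x":-9,"y":-1,"z":-8,"rx":0,"ry":0.9,"rz":0,"jaw":108},{"x":0,"y":0,"z":-10,"rx":0,"ry":0,"rz":0,"jaw":108},{"x":0,"y":0,"z":-6,"rx":0,"ry":0,"rz":0,"jaw":108},{"x":0,"y":0,"z":0,"rx":0,"ry":0,"rz":0,"jaw":108}]}}

```text
t: 2.5
position: [0.537, 0.2808, 0.017]
tcp_rot: [-0.055, 0.998, 0.002, 0.001]
ft_force: [-0.2, -0.4, 0.1]
opening: 0.0505
```

Call:
{"op": "servo_tool", "data": {"increments": [{"x":0,"y":0,"z":-3,"rx":0,"ry":0,"rz":0,"jaw":160},{"x":0,"y":0,"z":0,"rx":0,"ry":0,"rz":0,"jaw":255},{"x":0,"y":0,"z":0,"rx":0,"ry":0,"rz":0,"jaw":255},{"x":0,"y":0,"z":0,"rx":0,"ry":0,"rz":0,"jaw":255},{"x":0,"y":0,"z":0,"rx":0,"ry":0,"rz":0,"jaw":255},{"x":0,"y":0,"z":0,"rx":0,"ry":0,"rz":0,"jaw":255}], "force": 20}}

```text
t: 3.1
position: [0.5374, 0.281, 0.0142]
tcp_rot: [-0.055, 0.998, 0.002, 0.001]
ft_force: [-0.8, -0.1, -0.6]
opening: 0.0242
```

Run:
```python
from h import *
o=st();print(o["joint_positions"])
```

```text
t 3.1 tcp [0.5374 0.281  0.0142] z [ 0.002  0.005 -1.   ] y [-0.11   0.994  0.005] F [-0.79 -0.07 -0.65] M [ 0.05 -0.   -0.04] op 0.0242
[-0.56413649  0.62021082  0.00607519  1.81746591 -0.01033757  0.70000731
  1.12969332]
```

Gripped, with the opening at 24.2 mm. Now lift, then carry while turning.

Call:
{"op": "servo_tool", "data": {"increments": [{"x":0,"y":0,"z":20,"rx":0,"ry":0,"rz":0,"jaw":255},{"x":0,"y":0,"z":40,"rx":0,"ry":0,"rz":0,"jaw":255},{"x":0,"y":0,"z":45,"rx":0,"ry":0,"rz":0,"jaw":255},{"x":0,"y":0,"z":45,"rx":0,"ry":0,"rz":0,"jaw":255},{"x":0,"y":-20,"z":10,"rx":0,"ry":0,"rz":-6,"jaw":255},{"x":0,"y":-25,"z":0,"rx":0,"ry":0,"rz":-8,"jaw":255},{"x":0,"y":-25,"z":0,"rx":0,"ry":0,"rz":-8,"jaw":255},{"x":0,"y":-25,"z":0,"rx":0,"ry":0,"rz":-8,"jaw":255}]}}

```text
t: 3.9
position: [0.5347, 0.1872, 0.181]
tcp_rot: [0.21, 0.978, 0.005, 0.001]
ft_force: [0.6, -0.5, -1.3]
opening: 0.024
```

Call:
{"op": "servo_tool", "data": {"increments": [{"x":-2,"y":-25,"z":0,"rx":0,"ry":0,"rz":-8,"jaw":255},{"x":-2,"y":-25,"z":0,"rx":0,"ry":0,"rz":-8,"jaw":255},{"x":-2,"y":-25,"z":0,"rx":0,"ry":0,"rz":-8,"jaw":255},{"x":-2,"y":-25,"z":0,"rx":0,"ry":0,"rz":-8,"jaw":255},{"x":-2,"y":-20,"z":0,"rx":0,"ry":0,"rz":-8,"jaw":255},{"x":-2,"y":-15,"z":0,"rx":0,"ry":0,"rz":-8,"jaw":255},{"x":0,"y":0,"z":0,"rx":0,"ry":0,"rz":0,"jaw":255},{"x":0,"y":0,"z":0,"rx":0,"ry":0,"rz":0,"jaw":255}]}}

```text
t: 4.7
position: [0.5213, 0.0436, 0.1828]
tcp_rot: [0.605, 0.796, 0.005, 0.004]
ft_force: [-0.2, 0.6, -0.6]
opening: 0.0242
```

Run:
```python
from h import *
o=st(); m=R.from_quat(o["tcp_rot"]).as_matrix(); print("jaw az",np.degrees(np.arctan2(m[1,1],m[0,1])),o["joint_positions"])
```

```text
t 4.7 tcp [0.5213 0.0436 0.1828] z [ 0.013  0.003 -1.   ] y [0.963 0.267 0.013] F [-0.24  0.63 -0.57] M [-0.05  0.08  0.02] op 0.0242
jaw az 15.513193898318828 [-0.48398403  0.27668106  0.37496353  1.92089363 -0.1245099   0.9528159
  0.21976091]
```

Call:
{"op": "servo_tool", "data": {"increments": [{"x":-2,"y":-14,"z":-10,"rx":0,"ry":0.7,"rz":-7,"jaw":255},{"x":-1,"y":-12,"z":-20,"rx":0,"ry":0,"rz":-6,"jaw":255},{"x":0,"y":0,"z":-30,"rx":0,"ry":0,"rz":0,"jaw":255},{"x":0,"y":0,"z":-10,"rx":0,"ry":0,"rz":0,"jaw":255},{"x":0,"y":0,"z":0,"rx":0,"ry":0,"rz":0,"jaw":255}]}}

```text
t: 5.2
position: [0.52, 0.0234, 0.1119]
tcp_rot: [0.686, 0.728, 0.003, -0.0]
ft_force: [-0.8, 0.3, 0.5]
opening: 0.0238
```

Run:
```python
from h import *
o=st(); m=R.from_quat(o["tcp_rot"]).as_matrix(); print("jaw az",np.degrees(np.arctan2(m[1,1],m[0,1])))
a,b=capture("side"),capture("top")
cv2.imwrite("pics/c2.png",np.hstack([cv2.resize(a[170:260,240:340],(400,360),interpolation=2),cv2.resize(b[150:240,266:366],(400,360),interpolation=2)]))
```

```text
t 5.2 tcp [0.52   0.0234 0.1119] z [ 0.004  0.005 -1.   ] y [0.998 0.06  0.004] F [-0.82  0.29  0.45] M [-0.02  0.09 -0.05] op 0.0238
jaw az 3.4377385059863115
```

View pics/c2.png

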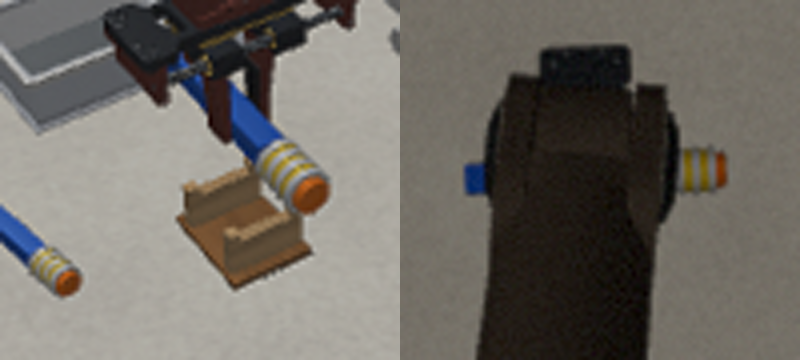

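The side view shows the brush above the rest, lying perpendicular to the uprights, with its tip towards the jar. The top view shows its ends at (282,195) and (348,192), parallel to the rest. Now lower it.

Call:
{"op": "servo_tool", "data": {"increments": [{"x":-2,"y":-5,"z":-20,"rx":0,"ry":0,"rz":0,"jaw":255},{"x":0,"y":0,"z":-20,"rx":0,"ry":0,"rz":0,"jaw":255},{"x":0,"y":0,"z":-12,"rx":0,"ry":0,"rz":0,"jaw":255},{"x":0,"y":0,"z":-4,"rx":0,"ry":0,"rz":0,"jaw":255},{"x":0,"y":0,"z":0,"rx":0,"ry":0,"rz":0,"jaw":255}]}}

```text
t: 5.8
position: [0.5236, 0.0209, 0.0612]
tcp_rot: [0.683, 0.73, 0.009, 0.003]
ft_force: [0.7, -0.6, -1.5]
opening: 0.0241
```

Call:
{"op": "servo_tool", "data": {"increments": [{"x":-5,"y":-1,"z":-4,"rx":-0.5,"ry":0.9,"rz":0,"jaw":255},{"x":0,"y":0,"z":-5,"rx":0,"ry":0,"rz":0,"jaw":255},{"x":0,"y":0,"z":-4,"rx":0,"ry":0,"rz":0,"jaw":255},{"x":0,"y":0,"z":0,"rx":0,"ry":0,"rz":0,"jaw":255}]}}

```text
t: 6.2
position: [0.5196, 0.0203, 0.0494]
tcp_rot: [0.683, 0.73, 0.001, 0.001]
ft_force: [0.1, 0.3, -0.9]
opening: 0.0241
```

Call:
{"op": "servo_tool", "data": {"increments": [{"x":-1,"y":-1,"z":-3,"rx":0,"ry":0,"rz":-0.5,"jaw":255},{"x":0,"y":0,"z":-1.5,"rx":0,"ry":0,"rz":0,"jaw":255},{"x":0,"y":0,"z":0,"rx":0,"ry":0,"rz":0,"jaw":255}]}}

```text
t: 6.5
position: [0.5187, 0.0191, 0.0446]
tcp_rot: [0.687, 0.727, 0.001, 0.001]
ft_force: [0.2, -0.1, 0.1]
opening: 0.0241
```

Call:
{"op": "servo_tool", "data": {"increments": [{"x":0,"y":0,"z":-0.5,"rx":0,"ry":0,"rz":0,"jaw":255},{"x":0,"y":0,"z":0,"rx":0,"ry":0,"rz":0,"jaw":170},{"x":0,"y":0,"z":0,"rx":0,"ry":0,"rz":0,"jaw":100},{"x":0,"y":0,"z":0,"rx":0,"ry":0,"rz":0,"jaw":100},{"x":0,"y":0,"z":0,"rx":0,"ry":0,"rz":0,"jaw":100},{"x":0,"y":0,"z":20,"rx":0,"ry":0,"rz":0,"jaw":100},{"x":0,"y":0,"z":40,"rx":0,"ry":0,"rz":0,"jaw":100},{"x":0,"y":0,"z":40,"rx":0,"ry":0,"rz":0,"jaw":100}]}}

```text
t: 7.3
position: [0.5151, 0.0186, 0.1424]
tcp_rot: [0.687, 0.727, -0.004, -0.002]
ft_force: [0.6, 0.6, -0.3]
opening: 0.0534
```

Call:
{"op": "servo_tool", "data": {"increments": [{"x":0,"y":20,"z":0,"rx":-7.5,"ry":-0.4,"rz":0,"jaw":100},{"x":0,"y":25,"z":0,"rx":-7.5,"ry":-0.4,"rz":0,"jaw":100},{"x":0,"y":25,"z":0,"rx":-7.5,"ry":-0.4,"rz":0,"jaw":100},{"x":0,"y":25,"z":0,"rx":-7.5,"ry":-0.4,"rz":0,"jaw":100},{"x":0,"y":25,"z":0,"rx":-7.5,"ry":-0.4,"rz":0,"jaw":100},{"x":0,"y":20,"z":0,"rx":-7.5,"ry":-0.4,"rz":0,"jaw":100},{"x":0,"y":0,"z":0,"rx":0,"ry":0,"rz":0,"jaw":100}]}}

```text
t: 8.0
position: [0.5215, 0.1603, 0.1508]
tcp_rot: [0.635, 0.663, -0.262, 0.297]
ft_force: [-0.6, 2.0, -1.4]
opening: 0.0534
```

```bash
cat >> h.py <<'E'
def want(zt,yt,P=None):
    o=st(); m=R.from_quat(o["tcp_rot"]).as_matrix(); zt=np.array(zt)/np.linalg.norm(zt); yt=np.array(yt)-np.dot(yt,zt)*zt; yt/=np.linalg.norm(yt)
    M=np.c_[np.cross(yt,zt),yt,zt]; print("need rotvec deg",np.round(np.degrees(R.from_matrix(M@m.T).as_rotvec()),1)," q",np.round(o["joint_positions"],2))
    if P is not None: print("need shift mm",np.round((np.array(P)-o["position"])*1e3,1))
E
python3 - <<'E'
from h import *
want([.061,-1,-1],[1,.061,0],[.515,.073,.039])
a,b=capture("side"),capture("top")
cv2.imwrite("pics/c3.png",np.hstack([cv2.resize(a[150:250,230:330],(400,400),interpolation=2),cv2.resize(b[140:240,266:366],(400,400),interpolation=2)]))
h=cv2.cvtColor(b,cv2.COLOR_BGR2HSV); m=cv2.inRange(h,(100,130,60),(125,255,255)); m[:180]=0;m[215:]=0;m[:,260:][:, 100:]=0;m[:,:265]=0
p=np.argwhere(m)[:,::-1]; print(p.min(0),p.max(0),cv2.minAreaRect(p.astype(np.float32)))
E
```

```text
t 8.0 tcp [0.5215 0.1603 0.1508] z [ 0.062 -0.725 -0.686] y [0.998 0.057 0.03 ] F [-0.6   1.97 -1.43] M [ 0.68  0.19 -0.06] op 0.0534
need rotvec deg [1.5 1.8 0.2]  q [-1.15  0.72  0.56  1.71  0.34  1.28 -0.76]
need shift mm [  -6.5  -87.3 -111.8]
[286 191] [330 198] ((308.0, 194.5), (44.0, 7.0), 0.0)
```

View pics/c3.png

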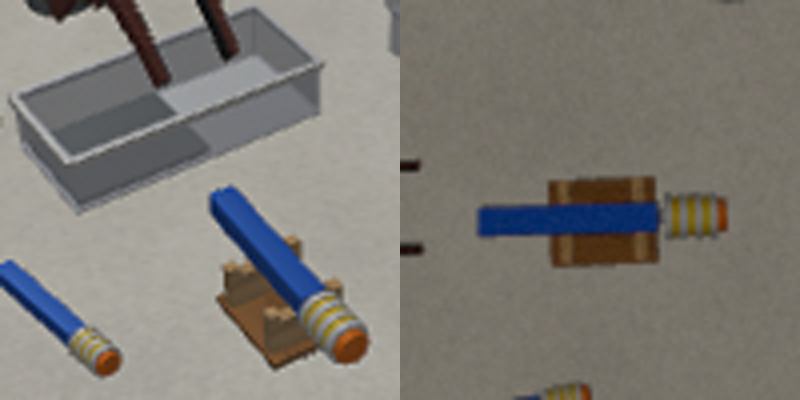

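The brush lies level in both notches, with the handle from (286,195) to (330,194) and the tip at (348,194), so the free end overhangs. I'll approach along the tool axis.

Call:
{"op": "servo_tool", "data": {"increments": [{"x":-4,"y":-15,"z":-30,"rx":1.5,"ry":1.8,"rz":0,"jaw":100},{"x":-4,"y":-20,"z":-30,"rx":0,"ry":0,"rz":0,"jaw":100},{"x":0,"y":-15,"z":-15,"rx":0,"ry":0,"rz":0,"jaw":100},{"x":0,"y":0,"z":0,"rx":0,"ry":0,"rz":0,"jaw":100}]}}

```text
t: 8.5
position: [0.5168, 0.0969, 0.0825]
tcp_rot: [0.644, 0.666, -0.257, 0.274]
ft_force: [0.4, -0.0, -0.0]
opening: 0.0536
```

Run:
```python
from h import *
want([.061,-1,-1],[1,.061,0],[.515,.0745,.039])
print(ray("top",285.6,195.2,.064),ray("top",348,193.7,.052))
```

```text
t 8.5 tcp [0.5168 0.0969 0.0825] z [ 0.034 -0.696 -0.717] y [0.999 0.037 0.011] F [ 0.39 -0.03 -0.03] M [ 0.54  0.1  -0.03] op 0.0536
need rotvec deg [-0.9  0.6  1.3]  q [-1.06  0.75  0.55  1.84  0.33  1.08 -0.76]
need shift mm [ -1.8 -22.4 -43.5]
[0.51555899 0.11731617 0.064     ] [ 0.52365062 -0.08278998  0.052     ]
```

Call:
{"op": "servo_tool", "data": {"increments": [{"x":-1,"y":-6,"z":-20,"rx":-0.9,"ry":0.4,"rz":0.8,"jaw":100},{"x":-1,"y":-6,"z":-12,"rx":0,"ry":0,"rz":0,"jaw":100},{"x":0,"y":-5,"z":-6,"rx":0,"ry":0,"rz":0,"jaw":100},{"x":0,"y":0,"z":0,"rx":0,"ry":0,"rz":0,"jaw":100}]}}

```text
t: 8.9
position: [0.5176, 0.077, 0.0488]
tcp_rot: [0.642, 0.667, -0.259, 0.277]
ft_force: [-0.1, 0.5, 0.2]
opening: 0.0534
```

Run:
```python
from h import *
want([.05,-1,-1],[1,.05,0],[.5175,.076,.0386])
```

```text
t 8.9 tcp [0.5176 0.077  0.0488] z [ 0.038 -0.701 -0.712] y [0.999 0.043 0.011] F [-0.08  0.46  0.19] M [0.64 0.07 0.01] op 0.0534
need rotvec deg [-0.5  0.6  0.4]  q [-1.04  0.8   0.54  1.87  0.34  0.99 -0.77]
need shift mm [ -0.1  -1.  -10.2]
```

Call:
{"op": "servo_tool", "data": {"increments": [{"x":0,"y":-1,"z":-7,"rx":-0.4,"ry":0.6,"rz":0.3,"jaw":100},{"x":0,"y":0,"z":-3.5,"rx":0,"ry":0,"rz":0,"jaw":130},{"x":0,"y":0,"z":0,"rx":0,"ry":0,"rz":0,"jaw":170},{"x":0,"y":0,"z":0,"rx":0,"ry":0,"rz":0,"jaw":255},{"x":0,"y":0,"z":0,"rx":0,"ry":0,"rz":0,"jaw":255},{"x":0,"y":0,"z":0,"rx":0,"ry":0,"rz":0,"jaw":255},{"x":0,"y":0,"z":0,"rx":0,"ry":0,"rz":0,"jaw":255},{"x":0,"y":0,"z":0,"rx":0,"ry":0,"rz":0,"jaw":255}], "force": 40}}

```text
t: 9.7
position: [0.5191, 0.0783, 0.0391]
tcp_rot: [0.638, 0.67, -0.262, 0.277]
ft_force: [0.6, 0.4, -1.0]
opening: 0.0235
```

Run:
```python
from h import *
want([.04,-1,-1],[1,.04,0],[.5175,.076,.0386])
```

```text
t 9.7 tcp [0.5191 0.0783 0.0391] z [ 0.037 -0.703 -0.71 ] y [0.999 0.05  0.003] F [ 0.55  0.41 -0.98] M [0.77 0.1  0.03] op 0.0235
need rotvec deg [-0.3  0.1 -0.6]  q [-1.04  0.82  0.53  1.86  0.34  0.99 -0.77]
need shift mm [-1.6 -2.3 -0.5]
```

Re-gripped near the end, with the opening at 23.5 mm. Lift it clear of the rest.

Call:
{"op": "servo_tool", "data": {"increments": [{"x":0,"y":0,"z":10,"rx":0,"ry":0,"rz":0,"jaw":255},{"x":0,"y":0,"z":25,"rx":0,"ry":0,"rz":0,"jaw":255},{"x":0,"y":0,"z":45,"rx":0,"ry":0,"rz":0,"jaw":255},{"x":0,"y":0,"z":45,"rx":0,"ry":0,"rz":0,"jaw":255},{"x":0,"y":0,"z":45,"rx":0,"ry":0,"rz":0,"jaw":255},{"x":0,"y":0,"z":45,"rx":0,"ry":0,"rz":0,"jaw":255},{"x":0,"y":-10,"z":35,"rx":4,"ry":0.2,"rz":0,"jaw":255},{"x":0,"y":-20,"z":0,"rx":8,"ry":0.4,"rz":0,"jaw":255}]}}

```text
t: 10.5
position: [0.5163, 0.0515, 0.2993]
tcp_rot: [0.657, 0.699, -0.194, 0.204]
ft_force: [1.4, -0.1, -2.0]
opening: 0.0241
```

```bash
cat >> h.py <<'E'
# hold: tool pose at regrasp on rest, with brush on rest
_R0=R.from_quat([0.638,0.67,-0.262,0.277]); _P0=np.array([.5191,.0783,.0391])
D0=np.array([np.cos(np.radians(-87.2)),np.sin(np.radians(-87.2)),0]); T0=np.array([.5236,-.0825,.052])
def brush():
    o=get_obs(); r=R.from_quat(o["tcp_rot"])*_R0.inv(); return o["position"]+r.apply(T0-_P0), r.apply(D0)
E
python3 - <<'E'
from h import *
want([0,1,-1],[1,0.0,0],[.551,-.281,.33]); print(brush())
E
```

```text
t 10.5 tcp [0.5163 0.0515 0.2993] z [ 0.031 -0.54  -0.841] y [ 0.998  0.062 -0.003] F [ 1.36 -0.11 -1.99] M [0.57 0.12 0.01] op 0.0241
need rotvec deg [77.7  2.3 -3.1]  q [-1.03  0.32  0.64  1.76  0.36  1.34 -0.46]
need shift mm [  34.7 -332.5   30.7]
(array([ 0.52263673, -0.10843596,  0.27829277]), array([ 0.05872445, -0.97617122, -0.20890473]))
```

Call:
{"op": "servo_tool", "data": {"increments": [{"x":3,"y":-25,"z":8,"rx":8,"ry":0.2,"rz":-0.3,"jaw":255},{"x":3,"y":-30,"z":8,"rx":8,"ry":0.2,"rz":-0.3,"jaw":255},{"x":3,"y":-30,"z":8,"rx":8,"ry":0.2,"rz":-0.3,"jaw":255},{"x":3,"y":-30,"z":8,"rx":8,"ry":0.2,"rz":-0.3,"jaw":255},{"x":3,"y":-30,"z":8,"rx":8,"ry":0.2,"rz":-0.3,"jaw":255},{"x":3,"y":-30,"z":8,"rx":8,"ry":0.2,"rz":-0.3,"jaw":255},{"x":3,"y":-30,"z":5,"rx":8,"ry":0.2,"rz":-0.3,"jaw":255},{"x":3,"y":-20,"z":5,"rx":8,"ry":0.2,"rz":-0.3,"jaw":255}]}}

```text
t: 11.3
position: [0.5393, -0.1802, 0.3763]
tcp_rot: [0.669, 0.683, 0.225, -0.188]
ft_force: [1.4, 0.8, 0.3]
opening: 0.0236
```

Run:
```python
from h import *
want([0,1,-1],[1,0.0,0],[.551,-.281,.33]); print(brush())
```

```text
t 11.3 tcp [ 0.5393 -0.1802  0.3763] z [ 0.044  0.56  -0.828] y [0.998 0.004 0.056] F [1.4  0.82 0.26] M [-0.6   0.09 -0.02] op 0.0236
need rotvec deg [11.   3.2  0.1]  q [ 0.06  0.46  0.76  1.44 -0.75  1.77  0.85]
need shift mm [  11.7 -100.8  -46.3]
(array([ 0.54470413, -0.22404662,  0.22110341]), array([ 0.05458791, -0.19378868, -0.97952341]))
```

Call:
{"op": "servo_tool", "data": {"increments": [{"x":2,"y":-30,"z":-5,"rx":2,"ry":0.7,"rz":0,"jaw":255},{"x":2,"y":-30,"z":-5,"rx":3,"ry":0.7,"rz":0,"jaw":255},{"x":2,"y":-25,"z":-5,"rx":3,"ry":0.7,"rz":0,"jaw":255},{"x":2,"y":-15,"z":-5,"rx":3,"ry":0.7,"rz":0,"jaw":255},{"x":0,"y":0,"z":0,"rx":0,"ry":0,"rz":0,"jaw":255}]}}

```text
t: 11.8
position: [0.5411, -0.2736, 0.3537]
tcp_rot: [0.66, 0.654, 0.262, -0.261]
ft_force: [0.3, -0.5, -1.4]
opening: 0.0237
```

Run:
```python
from h import *
want([0,1,-1],[1,0.0,0],[.551,-.281,.33]); print(brush())
a,b=capture("side"),capture("top")
for n in("side","top"): print(n,proj(n,[brush()[0],[.551,-.294,.115],[.551,-.294,.006]]))
cv2.imwrite("pics/c4.png",np.hstack([cv2.resize(a[150:320,290:460],(400,400),interpolation=2),cv2.resize(b[140:240,366:466],(400,400),interpolation=2)]))
```

```text
t 11.8 tcp [ 0.5411 -0.2736  0.3537] z [ 0.006  0.687 -0.727] y [ 1.    -0.01  -0.001] F [ 0.3  -0.52 -1.38] M [-0.83  0.09 -0.  ] op 0.0237
need rotvec deg [ 1.6 -0.1  0.6]  q [ 0.65  0.61  0.1   1.2  -0.62  1.85  0.72]
need shift mm [  9.9  -7.4 -23.7]
(array([ 0.5372344 , -0.29158104,  0.19338122]), array([-0.00267817, -0.03152805, -0.99949928]))
side [[368.51269147 248.81338244]
 [370.51670017 269.1871974 ]
 [366.62792413 295.18206405]]
top [[422.14598264 188.56845862]
 [417.60036376 185.33139697]
 [410.94714145 186.77747394]]
```

View pics/c4.png

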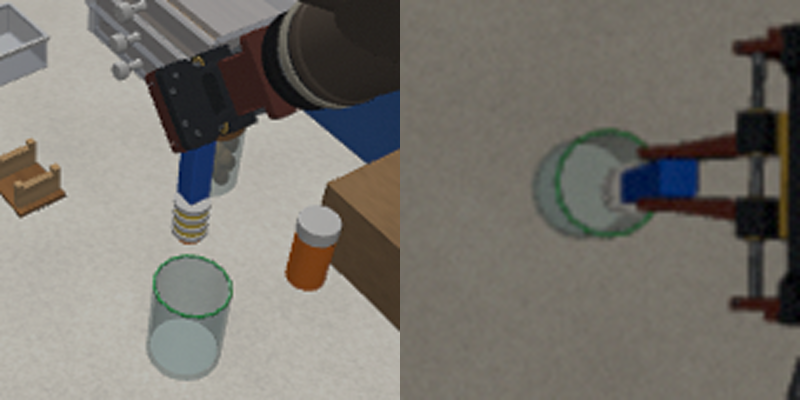

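The brush hangs above the jar. In the side view the tip is at about (371,252), just above the rim centre at (371,272), and its offset agrees with my projection. Joint 6 is at its limit, so I'll yaw the hand about the brush axis to relieve it.

Call:
{"op": "servo_tool", "data": {"increments": [{"x":3,"y":-2,"z":0,"rx":0,"ry":0,"rz":-7.5,"jaw":255},{"x":3,"y":-2,"z":0,"rx":0,"ry":0,"rz":-7.5,"jaw":255},{"x":3,"y":-2,"z":0,"rx":0,"ry":0,"rz":-7.5,"jaw":255},{"x":3,"y":-2,"z":0,"rx":0,"ry":0,"rz":-7.5,"jaw":255},{"x":3,"y":-2,"z":0,"rx":0,"ry":0,"rz":-7.5,"jaw":255},{"x":3,"y":-1,"z":0,"rx":0,"ry":0,"rz":-7.5,"jaw":255},{"x":0,"y":0,"z":0,"rx":0,"ry":0,"rz":0,"jaw":255}]}}

```text
t: 12.6
position: [0.5604, -0.2773, 0.3626]
tcp_rot: [0.865, 0.345, 0.34, -0.128]
ft_force: [-0.8, 0.9, -0.6]
opening: 0.0239
```

```bash
cat >> h.py <<'E'
def status(J=(.551,-.294)):
    st(); T,d=brush(); q=R.align_vectors([[0,0,-1]],[d])[0].as_rotvec(degrees=True); top=T-.2*d
    print("tip",np.round(T,4),"dir",np.round(d,3),"fix rot deg",np.round(q,1),"tip->jar mm",np.round((np.array(J)-T[:2])*1e3,1),"q",np.round(get_obs()["joint_positions"],2))
E
python3 -c "
from h import *
status()"
```

```text
t 12.6 tcp [ 0.5604 -0.2773  0.3626] z [ 0.5    0.456 -0.736] y [ 0.685 -0.729  0.014] F [-0.76  0.89 -0.61] M [-0.47  0.62  0.05] op 0.0239
tip [ 0.5448 -0.2902  0.2025] dir [-0.024 -0.04  -0.999] fix rot deg [ 2.3 -1.4  0. ] tip->jar mm [ 6.2 -3.8] q [ 0.59  0.3   0.23  1.66 -0.85  1.3   0.29]
```

Call:
{"op": "servo_tool", "data": {"increments": [{"x":1,"y":-5,"z":-15,"rx":1.2,"ry":-0.7,"rz":0,"jaw":255},{"x":1,"y":-5,"z":-20,"rx":1.1,"ry":-0.7,"rz":0,"jaw":255},{"x":0,"y":0,"z":-20,"rx":0,"ry":0,"rz":0,"jaw":255},{"x":0,"y":0,"z":0,"rx":0,"ry":0,"rz":0,"jaw":255}]}}

```text
t: 13.0
position: [0.5639, -0.2826, 0.3131]
tcp_rot: [0.853, 0.352, 0.359, -0.138]
ft_force: [-0.1, 0.2, -0.7]
opening: 0.0238
```

Run:
```python
from h import *
status()
a,b=capture("side"),capture("top"); T,d=brush()
for n in("side","top"): print(n,proj(n,[T,T-.2*d,[.551,-.294,.115],[.551,-.294,.006]]))
cv2.imwrite("pics/c5.png",np.hstack([cv2.resize(a[200:320,310:430],(400,400),interpolation=2),cv2.resize(b[140:240,366:466],(400,400),interpolation=2)]))
```

```text
t 13.0 tcp [ 0.5639 -0.2826  0.3131] z [ 0.516  0.488 -0.704] y [ 0.699 -0.715  0.017] F [-0.13  0.21 -0.73] M [-0.54  0.64 -0.03] op 0.0238
tip [ 0.5542 -0.291   0.1522] dir [ 0.012 -0.011 -1.   ] fix rot deg [0.6 0.7 0. ] tip->jar mm [-3.2 -3. ] q [ 0.64  0.37  0.21  1.7  -0.92  1.27  0.43]
side [[373.12505587 257.42082329]
 [380.8302595  194.24779255]
 [370.51670017 269.1871974 ]
 [366.62792413 295.18206405]]
top [[419.64380779 183.22381978]
 [434.79503968 180.55015469]
 [417.60036376 185.33139697]
 [410.94714145 186.77747394]]
```

View pics/c5.png

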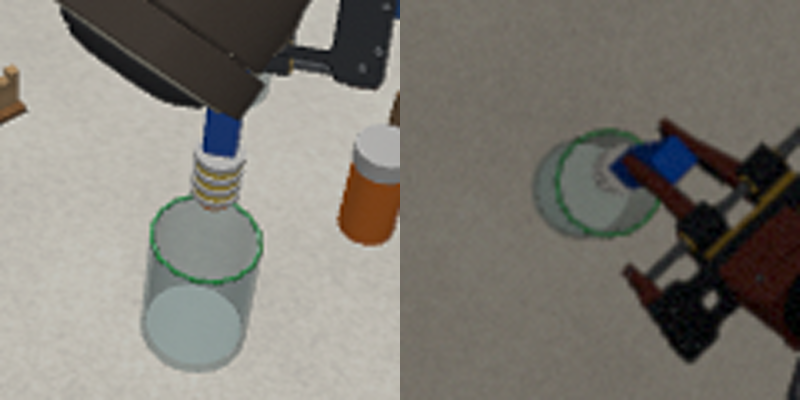

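In the side view the tuft is at (375,262), over the jar mouth centred at (372,272), and the brush is upright. I'll go in stages with drift corrections.

Call:
{"op": "servo_tool", "data": {"increments": [{"x":-1,"y":-4,"z":-15,"rx":0.6,"ry":0.7,"rz":0,"jaw":255},{"x":0,"y":0,"z":-20,"rx":0,"ry":0,"rz":0,"jaw":255},{"x":0,"y":0,"z":-20,"rx":0,"ry":0,"rz":0,"jaw":255},{"x":0,"y":0,"z":0,"rx":0,"ry":0,"rz":0,"jaw":255}]}}

```text
t: 13.5
position: [0.5653, -0.2883, 0.2622]
tcp_rot: [0.853, 0.352, 0.357, -0.141]
ft_force: [-0.0, 0.2, -1.3]
opening: 0.0237
```

```bash
python3 -c "
from h import *
status()"
```

```text
t 13.5 tcp [ 0.5653 -0.2883  0.2622] z [ 0.51   0.493 -0.705] y [ 0.702 -0.712  0.01 ] F [-0.02  0.2  -1.35] M [-0.57  0.66  0.07] op 0.0237
tip [ 0.5547 -0.2961  0.1013] dir [ 0.006 -0.007 -1.   ] fix rot deg [0.4 0.3 0. ] tip->jar mm [-3.7  2.1] q [ 0.66  0.44  0.19  1.74 -0.95  1.22  0.51]
```

Call:
{"op": "servo_tool", "data": {"increments": [{"x":-2,"y":2,"z":-15,"rx":0.4,"ry":0.3,"rz":3,"jaw":255},{"x":-2,"y":1,"z":-15,"rx":0,"ry":0,"rz":3,"jaw":255},{"x":-1,"y":1,"z":-15,"rx":0,"ry":0,"rz":3,"jaw":255},{"x":-1,"y":0,"z":-12,"rx":0,"ry":0,"rz":3,"jaw":255},{"x":0,"y":0,"z":0,"rx":0,"ry":0,"rz":0,"jaw":255}]}}

```text
t: 14.0
position: [0.5606, -0.2866, 0.2087]
tcp_rot: [0.81, 0.443, 0.34, -0.181]
ft_force: [0.0, -0.4, -1.4]
opening: 0.0236
```

```bash
python3 -c "
from h import *
status()"
```

```text
t 14.0 tcp [ 0.5606 -0.2866  0.2087] z [ 0.39   0.594 -0.704] y [ 0.84  -0.543  0.007] F [ 0.02 -0.42 -1.4 ] M [-0.68  0.47  0.02] op 0.0236
tip [ 0.5518 -0.296   0.0478] dir [ 0.006 -0.002 -1.   ] fix rot deg [0.1 0.3 0. ] tip->jar mm [-0.8  2. ] q [ 0.69  0.58  0.16  1.65 -0.88  1.32  0.67]
```

Call:
{"op": "servo_tool", "data": {"increments": [{"x":-1,"y":1,"z":-13,"rx":0,"ry":0.3,"rz":0,"jaw":255},{"x":0,"y":0,"z":-11,"rx":0,"ry":0,"rz":0,"jaw":255},{"x":0,"y":0,"z":-6,"rx":0,"ry":0,"rz":0,"jaw":255},{"x":0,"y":0,"z":0,"rx":0,"ry":0,"rz":0,"jaw":255}]}}

```text
t: 14.4
position: [0.5601, -0.2864, 0.1789]
tcp_rot: [0.812, 0.441, 0.338, -0.18]
ft_force: [-0.6, 0.3, -0.5]
opening: 0.0237
```

```bash
python3 -c "
from h import *
status()"
```

```text
t 14.4 tcp [ 0.5601 -0.2864  0.1789] z [ 0.389  0.591 -0.707] y [ 0.838 -0.546  0.005] F [-0.58  0.3  -0.49] M [-0.71  0.53 -0.07] op 0.0237
tip [ 0.5506 -0.2962  0.0181] dir [ 0.002 -0.005 -1.   ] fix rot deg [0.3 0.1 0. ] tip->jar mm [0.4 2.2] q [ 0.69  0.61  0.15  1.67 -0.9   1.28  0.71]
```

Call:
{"op": "servo_tool", "data": {"increments": [{"x":0,"y":1,"z":-4,"rx":0.3,"ry":0,"rz":0,"jaw":255},{"x":0,"y":0,"z":-3,"rx":0,"ry":0,"rz":0,"jaw":255},{"x":0,"y":0,"z":-2,"rx":0,"ry":0,"rz":0,"jaw":255},{"x":0,"y":0,"z":0,"rx":0,"ry":0,"rz":0,"jaw":255}]}}

```text
t: 14.8
position: [0.5602, -0.2855, 0.1702]
tcp_rot: [0.811, 0.44, 0.34, -0.182]
ft_force: [-0.2, -0.1, -1.0]
opening: 0.0238
```

```bash
python3 -c "
from h import *
status()"
```

```text
t 14.8 tcp [ 0.5602 -0.2855  0.1702] z [ 0.391  0.594 -0.703] y [ 0.837 -0.547  0.003] F [-0.24 -0.07 -0.97] M [-0.64  0.58 -0.03] op 0.0238
tip [ 0.5508 -0.2944  0.0093] dir [ 0.003  0.001 -1.   ] fix rot deg [-0.   0.2  0. ] tip->jar mm [0.2 0.4] q [ 0.69  0.62  0.15  1.68 -0.9   1.27  0.72]
```

Call:
{"op": "servo_tool", "data": {"increments": [{"x":0,"y":0,"z":-2,"rx":0,"ry":0,"rz":0,"jaw":255},{"x":0,"y":0,"z":-2,"rx":0,"ry":0,"rz":0,"jaw":255},{"x":0,"y":0,"z":0,"rx":0,"ry":0,"rz":0,"jaw":255}]}}

```text
t: 15.1
position: [0.5604, -0.2857, 0.1664]
tcp_rot: [0.811, 0.44, 0.34, -0.182]
ft_force: [-1.1, -0.1, 0.0]
opening: 0.0241
```

Call:
{"op": "servo_tool", "data": {"increments": [{"x":0,"y":0,"z":-1.5,"rx":0,"ry":0,"rz":0,"jaw":255},{"x":0,"y":0,"z":-1,"rx":0,"ry":0,"rz":0,"jaw":255},{"x":0,"y":0,"z":0,"rx":0,"ry":0,"rz":0,"jaw":255}]}}

```text
t: 15.4
position: [0.5605, -0.2857, 0.1646]
tcp_rot: [0.811, 0.44, 0.34, -0.182]
ft_force: [-0.7, -0.4, 1.8]
opening: 0.024
```

Contact: Fz rose from about -1 to +1.8 N at TCP z 0.1646. I'll press slightly more and hold, then rise about 70 mm.

Call:
{"op": "servo_tool", "data": {"increments": [{"x":0,"y":0,"z":-1.2,"rx":0,"ry":0,"rz":0,"jaw":255},{"x":0,"y":0,"z":0,"rx":0,"ry":0,"rz":0,"jaw":255}]}}

```text
t: 15.6
position: [0.5605, -0.2857, 0.1638]
tcp_rot: [0.811, 0.44, 0.34, -0.182]
ft_force: [-1.1, -0.1, 2.5]
opening: 0.0237
```

Call:
{"op": "servo_tool", "data": {"increments": [{"x":0,"y":0,"z":8,"rx":0,"ry":0,"rz":0,"jaw":255},{"x":0,"y":0,"z":16,"rx":0,"ry":0,"rz":0,"jaw":255},{"x":0,"y":0,"z":20,"rx":0,"ry":0,"rz":0,"jaw":255},{"x":0,"y":0,"z":20,"rx":0,"ry":0,"rz":0,"jaw":255},{"x":0,"y":0,"z":10,"rx":0,"ry":0,"rz":0,"jaw":255},{"x":0,"y":0,"z":0,"rx":0,"ry":0,"rz":0,"jaw":255}]}}

```text
t: 16.2
position: [0.5608, -0.286, 0.2454]
tcp_rot: [0.811, 0.441, 0.34, -0.18]
ft_force: [0.9, -0.5, 0.2]
opening: 0.0238
```

```bash
python3 -c "
from h import *
status()"
```

```text
t 16.2 tcp [ 0.5608 -0.286   0.2454] z [ 0.393  0.592 -0.703] y [ 0.837 -0.547  0.007] F [ 0.9  -0.47  0.24] M [-0.69  0.52  0.04] op 0.0238
tip [ 0.5519 -0.2954  0.0846] dir [ 0.006 -0.002 -1.   ] fix rot deg [0.1 0.4 0. ] tip->jar mm [-0.9  1.4] q [ 0.68  0.53  0.17  1.62 -0.87  1.36  0.62]
```

Call:
{"op": "servo_tool", "data": {"increments": [{"x":0,"y":0,"z":-14,"rx":0,"ry":0.2,"rz":0,"jaw":255},{"x":0,"y":0,"z":-20,"rx":0,"ry":0,"rz":0,"jaw":255},{"x":0,"y":0,"z":-18,"rx":0,"ry":0,"rz":0,"jaw":255},{"x":0,"y":0,"z":-10,"rx":0,"ry":0,"rz":0,"jaw":255},{"x":0,"y":0,"z":-3,"rx":0,"ry":0,"rz":0,"jaw":255},{"x":0,"y":0,"z":0,"rx":0,"ry":0,"rz":0,"jaw":255}]}}

```text
t: 16.8
position: [0.5587, -0.2842, 0.1699]
tcp_rot: [0.812, 0.439, 0.337, -0.184]
ft_force: [-0.3, -0.3, -0.7]
opening: 0.024
```

```bash
python3 -c "
from h import *
status()"
```

```text
t 16.8 tcp [ 0.5587 -0.2842  0.1699] z [ 0.386  0.595 -0.705] y [ 0.837 -0.547 -0.003] F [-0.33 -0.26 -0.67] M [-0.68  0.53  0.  ] op 0.024
tip [ 0.5483 -0.2929  0.0091] dir [-0.004  0.002 -1.   ] fix rot deg [-0.1 -0.2  0. ] tip->jar mm [ 2.7 -1.1] q [ 0.69  0.62  0.15  1.68 -0.9   1.27  0.72]
```

Call:
{"op": "servo_tool", "data": {"increments": [{"x":2,"y":-1,"z":-1.5,"rx":0,"ry":-0.2,"rz":0,"jaw":255},{"x":0,"y":0,"z":-2,"rx":0,"ry":0,"rz":0,"jaw":255},{"x":0,"y":0,"z":-1.5,"rx":0,"ry":0,"rz":0,"jaw":255},{"x":0,"y":0,"z":-1,"rx":0,"ry":0,"rz":0,"jaw":255},{"x":0,"y":0,"z":-0.5,"rx":0,"ry":0,"rz":0,"jaw":255},{"x":0,"y":0,"z":0,"rx":0,"ry":0,"rz":0,"jaw":255}]}}

```text
t: 17.4
position: [0.5614, -0.2856, 0.1653]
tcp_rot: [0.811, 0.44, 0.34, -0.183]
ft_force: [-1.0, 0.7, 1.1]
opening: 0.0238
```

Call:
{"op": "servo_tool", "data": {"increments": [{"x":0,"y":0,"z":-1,"rx":0,"ry":0,"rz":0,"jaw":255},{"x":0,"y":0,"z":-1,"rx":0,"ry":0,"rz":0,"jaw":255},{"x":0,"y":0,"z":0,"rx":0,"ry":0,"rz":0,"jaw":255}]}}

```text
t: 17.7
position: [0.5616, -0.2856, 0.1641]
tcp_rot: [0.811, 0.44, 0.34, -0.182]
ft_force: [-1.9, -0.2, 2.9]
opening: 0.0239
```

Call:
{"op": "servo_tool", "data": {"increments": [{"x":0,"y":0,"z":8,"rx":0,"ry":0,"rz":0,"jaw":255},{"x":0,"y":0,"z":16,"rx":0,"ry":0,"rz":0,"jaw":255},{"x":0,"y":0,"z":20,"rx":0,"ry":0,"rz":0,"jaw":255},{"x":0,"y":0,"z":20,"rx":0,"ry":0,"rz":0,"jaw":255},{"x":0,"y":0,"z":10,"rx":0,"ry":0,"rz":0,"jaw":255},{"x":0,"y":0,"z":0,"rx":0,"ry":0,"rz":0,"jaw":255}]}}

```text
t: 18.3
position: [0.562, -0.2864, 0.2457]
tcp_rot: [0.811, 0.441, 0.34, -0.181]
ft_force: [0.1, 0.6, -0.9]
opening: 0.024
```

Call:
{"op": "servo_tool", "data": {"increments": [{"x":0,"y":0,"z":-14,"rx":0,"ry":0,"rz":0,"jaw":255},{"x":0,"y":0,"z":-20,"rx":0,"ry":0,"rz":0,"jaw":255},{"x":0,"y":0,"z":-18,"rx":0,"ry":0,"rz":0,"jaw":255},{"x":0,"y":0,"z":-10,"rx":0,"ry":0,"rz":0,"jaw":255},{"x":0,"y":0,"z":-2,"rx":0,"ry":0,"rz":0,"jaw":255},{"x":0,"y":0,"z":0,"rx":0,"ry":0,"rz":0,"jaw":255}]}}

```text
t: 18.9
position: [0.5599, -0.2846, 0.1712]
tcp_rot: [0.812, 0.439, 0.338, -0.184]
ft_force: [-0.2, -0.7, -0.6]
opening: 0.024
```

```bash
python3 -c "
from h import *
status()"
```

```text
t 18.9 tcp [ 0.5599 -0.2846  0.1712] z [ 0.388  0.595 -0.704] y [ 0.837 -0.547 -0.001] F [-0.22 -0.67 -0.59] M [-0.7   0.51 -0.05] op 0.024
tip [ 0.55   -0.2933  0.0104] dir [-0.001  0.002 -1.   ] fix rot deg [-0.1 -0.   0. ] tip->jar mm [ 1.  -0.7] q [ 0.69  0.62  0.15  1.68 -0.9   1.27  0.72]
```

Third touch, from 0.1712 down to about 0.164.

Call:
{"op": "servo_tool", "data": {"increments": [{"x":1,"y":-1,"z":-2,"rx":0,"ry":0,"rz":0,"jaw":255},{"x":0,"y":0,"z":-2,"rx":0,"ry":0,"rz":0,"jaw":255},{"x":0,"y":0,"z":-1.5,"rx":0,"ry":0,"rz":0,"jaw":255},{"x":0,"y":0,"z":-1,"rx":0,"ry":0,"rz":0,"jaw":255},{"x":0,"y":0,"z":-1,"rx":0,"ry":0,"rz":0,"jaw":255},{"x":0,"y":0,"z":-1,"rx":0,"ry":0,"rz":0,"jaw":255},{"x":0,"y":0,"z":0,"rx":0,"ry":0,"rz":0,"jaw":255}]}}

```text
t: 19.6
position: [0.5616, -0.2861, 0.1648]
tcp_rot: [0.811, 0.44, 0.339, -0.183]
ft_force: [-0.6, 0.7, 2.4]
opening: 0.0237
```

Call:
{"op": "servo_tool", "data": {"increments": [{"x":0,"y":0,"z":-0.8,"rx":0,"ry":0,"rz":0,"jaw":255},{"x":0,"y":0,"z":0,"rx":0,"ry":0,"rz":0,"jaw":255},{"x":0,"y":0,"z":8,"rx":0,"ry":0,"rz":0,"jaw":255},{"x":0,"y":0,"z":16,"rx":0,"ry":0,"rz":0,"jaw":255},{"x":0,"y":0,"z":20,"rx":0,"ry":0,"rz":0,"jaw":255},{"x":0,"y":0,"z":20,"rx":0,"ry":0,"rz":0,"jaw":255},{"x":0,"y":0,"z":15,"rx":0,"ry":0,"rz":0,"jaw":255},{"x":0,"y":0,"z":0,"rx":0,"ry":0,"rz":0,"jaw":255}]}}

```text
t: 20.4
position: [0.5622, -0.2867, 0.2517]
tcp_rot: [0.811, 0.44, 0.34, -0.181]
ft_force: [0.2, -0.3, -1.1]
opening: 0.0235
```

Call:
{"op": "servo_tool", "data": {"increments": [{"x":0,"y":0,"z":15,"rx":0,"ry":0,"rz":0,"jaw":255},{"x":0,"y":0,"z":20,"rx":0,"ry":0,"rz":0,"jaw":255},{"x":0,"y":0,"z":25,"rx":0,"ry":0,"rz":0,"jaw":255},{"x":0,"y":0,"z":25,"rx":0,"ry":0,"rz":0,"jaw":255},{"x":0,"y":0,"z":20,"rx":0,"ry":0,"rz":0,"jaw":255},{"x":0,"y":0,"z":0,"rx":0,"ry":0,"rz":0,"jaw":255}]}}

```text
t: 21.0
position: [0.5612, -0.286, 0.3654]
tcp_rot: [0.811, 0.44, 0.339, -0.181]
ft_force: [-0.3, -0.6, -2.0]
opening: 0.0234
```

```bash
cat >> h.py <<'E'
def back():
    o=get_obs(); print("rot to rest",np.round((_R0*R.from_quat(o["tcp_rot"]).inv()).as_rotvec(degrees=True),1),"shift to rest mm",np.round((_P0-o["position"])*1e3,1),"q",np.round(o["joint_positions"],2))
E
python3 - <<'E'
from h import *
status(); back()
b=capture("top"); g=cv2.inRange(cv2.cvtColor(b,cv2.COLOR_BGR2HSV),(60,60,40),(95,255,255)); g[:, :390]=0; g[:160]=0;g[215:]=0; g[:,440:]=0
p=np.argwhere(g)[:,::-1]; print("rim",p.min(0),p.max(0))
E
```

```text
t 21.0 tcp [ 0.5612 -0.286   0.3654] z [ 0.391  0.592 -0.704] y [ 0.837 -0.547  0.005] F [-0.33 -0.61 -1.96] M [-0.7   0.52 -0.  ] op 0.0234
tip [ 0.5519 -0.2953  0.2046] dir [ 0.004 -0.002 -1.   ] fix rot deg [0.1 0.2 0. ] tip->jar mm [-0.9  1.3] q [ 0.67  0.43  0.19  1.49 -0.83  1.52  0.44]
rot to rest [-88.   24.   27.8] shift to rest mm [ -42.1  364.3 -326.3] q [ 0.67  0.43  0.19  1.49 -0.83  1.52  0.44]
rim [405 172] [430 198]
```

The jar's rim bounds haven't changed. Now turn the brush level while carrying it back to the rest.

Call:
{"op": "servo_tool", "data": {"increments": [{"x":0,"y":20,"z":0,"rx":-4,"ry":1.1,"rz":1.3,"jaw":255},{"x":-3,"y":28,"z":0,"rx":-7.2,"ry":2.0,"rz":2.3,"jaw":255},{"x":-3,"y":28,"z":0,"rx":-7.2,"ry":2.0,"rz":2.3,"jaw":255},{"x":-3,"y":28,"z":0,"rx":-7.2,"ry":2.0,"rz":2.3,"jaw":255},{"x":-3,"y":28,"z":0,"rx":-7.2,"ry":2.0,"rz":2.3,"jaw":255},{"x":-3,"y":28,"z":0,"rx":-7.2,"ry":2.0,"rz":2.3,"jaw":255},{"x":-3,"y":28,"z":0,"rx":-7.2,"ry":2.0,"rz":2.3,"jaw":255},{"x":-3,"y":28,"z":0,"rx":-7.2,"ry":2.0,"rz":2.3,"jaw":255}]}}

```text
t: 21.85
position: [0.534, -0.0735, 0.354]
tcp_rot: [0.768, 0.628, -0.045, 0.12]
ft_force: [0.9, -0.1, -2.3]
opening: 0.0235
```

```bash
python3 -c "
from h import *
status(); back()"
```

```text
t 21.85 tcp [ 0.534  -0.0735  0.354 ] z [ 0.081 -0.241 -0.967] y [ 0.975 -0.183  0.127] F [ 0.95 -0.08 -2.34] M [ 0.38  0.17 -0.03] op 0.0235
tip [ 0.5135 -0.2154  0.28  ] dir [-0.091 -0.846 -0.525] fix rot deg [58.  -6.2  0. ] tip->jar mm [ 37.5 -78.6] q [-0.11  0.12 -0.02  1.7   0.27  1.28 -0.4 ]
rot to rest [-31.4   9.2  11. ] shift to rest mm [ -14.9  151.8 -314.9] q [-0.11  0.12 -0.02  1.7   0.27  1.28 -0.4 ]
```

Call:
{"op": "servo_tool", "data": {"increments": [{"x":-3,"y":28,"z":-5,"rx":-7,"ry":2.0,"rz":2.4,"jaw":255},{"x":-3,"y":28,"z":-5,"rx":-7,"ry":2.0,"rz":2.4,"jaw":255},{"x":-3,"y":28,"z":-5,"rx":-7,"ry":2.0,"rz":2.4,"jaw":255},{"x":-3,"y":28,"z":-10,"rx":-6,"ry":1.8,"rz":2.2,"jaw":255},{"x":-2,"y":20,"z":-20,"rx":-2,"ry":0.6,"rz":0.7,"jaw":255},{"x":0,"y":0,"z":-20,"rx":0,"ry":0,"rz":0,"jaw":255},{"x":0,"y":0,"z":0,"rx":0,"ry":0,"rz":0,"jaw":255}]}}

```text
t: 22.55
position: [0.5162, 0.0741, 0.2804]
tcp_rot: [0.634, 0.677, -0.254, 0.274]
ft_force: [-0.6, -0.6, -0.2]
opening: 0.0238
```

```bash
python3 -c "
from h import *
status(); back()"
```

```text
t 22.55 tcp [0.5162 0.0741 0.2804] z [ 0.049 -0.692 -0.721] y [0.998 0.068 0.003] F [-0.59 -0.65 -0.22] M [ 0.73  0.13 -0.01] op 0.0238
tip [ 0.5236 -0.0868  0.2907] dir [ 0.067 -0.998 -0.016] fix rot deg [88.9  6.   0. ] tip->jar mm [  27.4 -207.2] q [-0.52  0.41 -0.18  1.72  0.66  1.56 -0.83]
rot to rest [-0.9 -0.  -1. ] shift to rest mm [   2.9    4.2 -241.3] q [-0.52  0.41 -0.18  1.72  0.66  1.56 -0.83]
```

Call:
{"op": "servo_tool", "data": {"increments": [{"x":1,"y":0,"z":-30,"rx":-0.9,"ry":0,"rz":-1,"jaw":255},{"x":0,"y":0,"z":-35,"rx":0,"ry":0,"rz":0,"jaw":255},{"x":0,"y":0,"z":-35,"rx":0,"ry":0,"rz":0,"jaw":255},{"x":0,"y":0,"z":-35,"rx":0,"ry":0,"rz":0,"jaw":255},{"x":0,"y":0,"z":-25,"rx":0,"ry":0,"rz":0,"jaw":255},{"x":0,"y":0,"z":-10,"rx":0,"ry":0,"rz":0,"jaw":255},{"x":0,"y":0,"z":0,"rx":0,"ry":0,"rz":0,"jaw":255}]}}

```text
t: 23.25
position: [0.5182, 0.07, 0.1085]
tcp_rot: [0.64, 0.668, -0.262, 0.276]
ft_force: [0.7, 1.0, 0.1]
opening: 0.0237
```

Run:
```python
from h import *
status(); back()
T,d=brush(); print(proj("side",[T,T-.2*d]),proj("top",[T,T-.2*d]))
a,b=capture("side"),capture("top")
cv2.imwrite("pics/c6.png",np.hstack([cv2.resize(a[150:270,230:350],(400,400),interpolation=2),cv2.resize(b[140:240,266:366],(400,400),interpolation=2)]))
```

```text
t 23.25 tcp [0.5182 0.07   0.1085] z [ 0.034 -0.703 -0.71 ] y [0.999 0.045 0.003] F [0.68 0.98 0.14] M [0.76 0.1  0.02] op 0.0237
tip [ 0.5219 -0.0908  0.1213] dir [ 0.044 -0.999 -0.001] fix rot deg [89.9  3.9  0. ] tip->jar mm [  29.1 -203.2] q [-0.53  0.64 -0.16  1.82  0.72  1.32 -1.06]
rot to rest [-0.   0.   0.3] shift to rest mm [  0.9   8.3 -69.4] q [-0.53  0.64 -0.16  1.82  0.72  1.32 -1.06]
[[319.04192874 221.84719393]
 [284.20578226 183.91174527]] [[351.78303954 193.73404032]
 [286.74737881 195.60679811]]
```

View pics/c6.png

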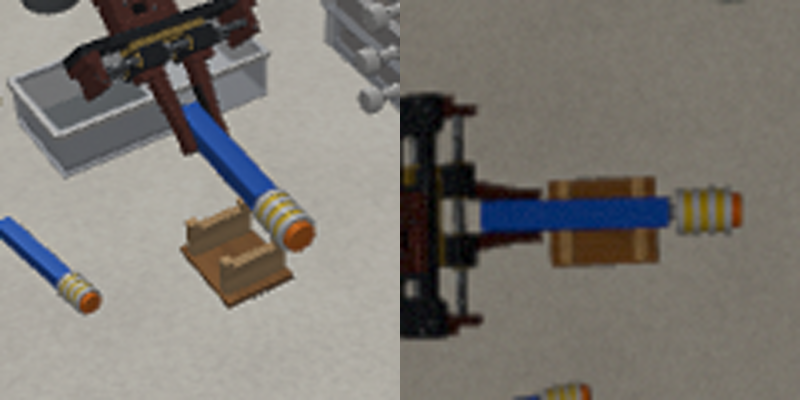

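The brush hangs level over the rest, with the tip at (351.5,192.5) against a prediction of (351.8,193.7), and it is parallel to the rest. Lower it.

Call:
{"op": "servo_tool", "data": {"increments": [{"x":0,"y":5,"z":-20,"rx":0,"ry":0,"rz":0.3,"jaw":255},{"x":0,"y":1,"z":-20,"rx":0,"ry":0,"rz":0,"jaw":255},{"x":0,"y":0,"z":-12,"rx":0,"ry":0,"rz":0,"jaw":255},{"x":0,"y":0,"z":-5,"rx":0,"ry":0,"rz":0,"jaw":255},{"x":0,"y":0,"z":0,"rx":0,"ry":0,"rz":0,"jaw":255}]}}

```text
t: 23.85
position: [0.5221, 0.0775, 0.0557]
tcp_rot: [0.64, 0.668, -0.256, 0.279]
ft_force: [-0.5, -0.6, -0.1]
opening: 0.024
```

```bash
python3 -c "
from h import *
status(); back()"
```

```text
t 23.85 tcp [0.5221 0.0775 0.0557] z [ 0.044 -0.699 -0.713] y [0.999 0.049 0.014] F [-0.52 -0.59 -0.12] M [0.76 0.13 0.04] op 0.024
tip [ 0.5263 -0.0834  0.0677] dir [ 0.048 -0.999 -0.005] fix rot deg [89.6  4.3  0. ] tip->jar mm [  24.7 -210.6] q [-0.54  0.72 -0.16  1.83  0.75  1.25 -1.13]
rot to rest [-0.3  0.7  0.1] shift to rest mm [ -3.    0.8 -16.6] q [-0.54  0.72 -0.16  1.83  0.75  1.25 -1.13]
```

Call:
{"op": "servo_tool", "data": {"increments": [{"x":-3,"y":-1,"z":-6,"rx":-0.3,"ry":0.7,"rz":0,"jaw":255},{"x":0,"y":0,"z":-5,"rx":0,"ry":0,"rz":0,"jaw":255},{"x":0,"y":0,"z":-3,"rx":0,"ry":0,"rz":0,"jaw":255},{"x":0,"y":0,"z":0,"rx":0,"ry":0,"rz":0,"jaw":255}]}}

```text
t: 24.25
position: [0.5194, 0.0763, 0.0417]
tcp_rot: [0.638, 0.669, -0.262, 0.276]
ft_force: [-0.3, -0.5, 0.2]
opening: 0.0241
```

```bash
python3 -c "
from h import *
status(); back()"
```

```text
t 24.25 tcp [0.5194 0.0763 0.0417] z [ 0.035 -0.703 -0.71 ] y [0.999 0.048 0.002] F [-0.32 -0.53  0.17] M [ 0.77  0.1  -0.04] op 0.0241
tip [ 0.5236 -0.0845  0.0545] dir [ 0.047 -0.999 -0.   ] fix rot deg [89.9  4.3  0. ] tip->jar mm [  27.4 -209.5] q [-0.54  0.74 -0.15  1.83  0.76  1.24 -1.14]
rot to rest [-0.  -0.   0.1] shift to rest mm [-0.3  2.  -2.6] q [-0.54  0.74 -0.15  1.83  0.76  1.24 -1.14]
```

Down the last 2.5 mm, then open.

Call:
{"op": "servo_tool", "data": {"increments": [{"x":0,"y":0,"z":-1.5,"rx":0,"ry":0,"rz":0,"jaw":255},{"x":0,"y":0,"z":-1,"rx":0,"ry":0,"rz":0,"jaw":255},{"x":0,"y":0,"z":0,"rx":0,"ry":0,"rz":0,"jaw":255}]}}

```text
t: 24.55
position: [0.5196, 0.0764, 0.0393]
tcp_rot: [0.638, 0.669, -0.262, 0.276]
ft_force: [-0.0, -0.4, 0.3]
opening: 0.0242
```

Call:
{"op": "servo_tool", "data": {"increments": [{"x":0,"y":0,"z":-0.3,"rx":0,"ry":0,"rz":0,"jaw":180},{"x":0,"y":0,"z":0,"rx":0,"ry":0,"rz":0,"jaw":140},{"x":0,"y":0,"z":0,"rx":0,"ry":0,"rz":0,"jaw":100},{"x":0,"y":0,"z":0,"rx":0,"ry":0,"rz":0,"jaw":90},{"x":0,"y":0,"z":0,"rx":0,"ry":0,"rz":0,"jaw":90},{"x":0,"y":15,"z":15,"rx":0,"ry":0,"rz":0,"jaw":90},{"x":0,"y":30,"z":30,"rx":0,"ry":0,"rz":0,"jaw":90},{"x":0,"y":20,"z":40,"rx":0,"ry":0,"rz":0,"jaw":90}]}}

```text
t: 25.35
position: [0.517, 0.1373, 0.1232]
tcp_rot: [0.638, 0.668, -0.268, 0.276]
ft_force: [1.4, 1.1, 0.5]
opening: 0.0569
```

Call:
{"op": "servo_tool", "data": {"increments": [{"x":0,"y":10,"z":40,"rx":0,"ry":0,"rz":0,"jaw":90},{"x":0,"y":10,"z":40,"rx":0,"ry":0,"rz":0,"jaw":90},{"x":0,"y":0,"z":20,"rx":0,"ry":0,"rz":0,"jaw":90},{"x":0,"y":0,"z":0,"rx":0,"ry":0,"rz":0,"jaw":90},{"x":0,"y":0,"z":0,"rx":0,"ry":0,"rz":0,"jaw":90}]}}

```text
t: 25.85
position: [0.5172, 0.1627, 0.2311]
tcp_rot: [0.638, 0.669, -0.263, 0.276]
ft_force: [-1.5, -0.1, -0.2]
opening: 0.0568
```

Run:
```python
from h import *
st(); a,b=capture("side"),capture("top")
cv2.imwrite("pics/end.png",np.vstack([a[130:330,200:520],b[80:280,180:500]]).repeat(1,0))
t=cv2.imread("pics/top0.png")
def rim(i):
    g=cv2.inRange(cv2.cvtColor(i,cv2.COLOR_BGR2HSV),(60,60,40),(95,255,255)); g[:, :390]=0; g[:160]=0;g[215:]=0; g[:,440:]=0
    p=np.argwhere(g); return p.min(0),p.max(0),p.mean(0)
print(rim(t),rim(b)); 
for x0,x1,y0,y1,n in((395,440,160,205,"jar"),(398,425,115,140,"shaker"),(450,480,225,275,"stapler"),(335,368,105,140,"beads"),(265,318,233,252,"decoy")): print(n,cv2.absdiff(t,b)[y0:y1,x0:x1].mean().round(2))
```

```text
t 25.85 tcp [0.5172 0.1627 0.2311] z [ 0.033 -0.705 -0.709] y [ 0.999  0.048 -0.001] F [-1.47 -0.07 -0.25] M [0.61 0.09 0.01] op 0.0568
(array([172, 405]), array([198, 431]), array([185.88297872, 416.80851064])) (array([172, 405]), array([198, 431]), array([185.32258065, 416.90322581]))
jar 12.46
shaker 10.93
stapler 11.11
beads 9.7
decoy 11.81
```

View pics/end.png

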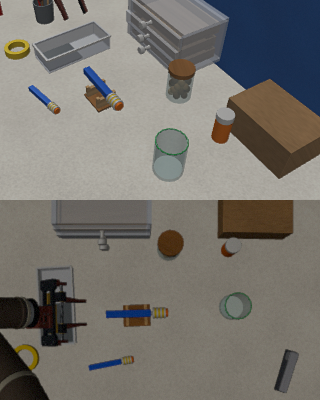

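The final view shows the brush across the rest (top image, handle at (105–155,314)). The jar rim bounds match the start exactly, the other items stand where they did, and the gripper is clear.

```bash
python3 -c "
from h import *
print(sign_off())"
```

```text
the job is handed in; nothing more can be done
None
```

The brush job is done and handed in at about 26 s of the 70 s allowed. I lifted the brush from the drawer, laid it on the rest and let go. I then took it again near the handle's free end at 45°, brushed the jar, laid it back across the rest and let go.

- **Touches:** There were three gentle presses on the jar's bottom, each about 3–4 N by the wrist force, with noise of about ±1 N. The tip rose to about 84 mm above the jar's underside between touches, and the jar is 115 mm high.
- **Last checks:** The jar's rim covers the same pixels as at the start, in the top view. The brush lies across both notches. I saw no movement of the shaker, bead jar or stapler in the final picture. The gripper is open and well clear.
- **Weaker or off:**
  - The before/after picture differences were 10–12 grey levels on every patch, so they show noise or lighting rather than proof that nothing moved.
  - The holder and tape were only partly in view at the end.
  - Joint 6 reached its limit of 1.85 before brushing, so I turned the hand about the brush's axis to get away from it.

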